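# Pin the pressing plate back on the burger press

## Robot

A 6-joint arm with a two-finger parallel gripper is mounted at the origin on the work surface. World frame = base frame: x ahead of the robot, y to its left, z up, the work surface at z = 0. Lengths are in m, angles in rad, forces in N, time in s.
With the tool pointing down it reaches from about 0.325 to 0.9 m from the base axis. Payload 3.5 kg.
Tool frame: the origin (TCP) lies at the very end of the fingers, on their centre line; the grasp point (between the pads) lies 19 mm behind it; z points along the fingers, y is the direction in which the jaws open and shut (so a half turn about z gives the same grasp; the last joint's range is limited). The gripper opens to 85 mm and grips with 20 to 120 N. Pads are 22 mm wide; open, the fingers measure 114 mm over their backs; the gripper's body (76 mm by 85 mm) begins 54 mm behind the grasp point. The pads swing forward as they close: fully open they stand 13 mm farther back than shut.
Start: joints at [1.201, 0.276, -0.026, 1.268, 0, 1.467], TCP at [0.165, 0.603, 0.231] pointing down, gripper open.
Joint ranges: [-3.12, 3.12], [-0.85, 1.88], [-1.08, 1.24], [-1.95, 2.15], [-1.57, 1.53], [-3.14, 3.14]. Speed limits (rad/s): [2.57, 2.57, 3.14, 3.14, 3.14, 3.14].

## Interface

Orientations are given as a rotation vector (axis times angle).
In Python, from cell import ctrl gives the robot as it stands.
- The arm moves only by the tool move_arm, never from a script. Its argument "rows" is a list of rows, each an object of numbers: "tx", "ty", "tz": the shift along the tool's x, y, z in cm; "roll": the turn about the tool's z in rad; "gripper": the opening, from 0 (shut) to 1 (fully open). In form: [{"tx": .., "ty": .., "tz": .., "roll": .., "gripper": ..}, ...]. A call has 1 to 5 rows; each row shifts and turns the pose as measured when the row begins, along the tool's axes as they then stand; what a row does not reach is not made up. A row lasts 1/10 s, in which the tool goes at most 50 mm and 8.59 degrees, less where a joint would pass 70% of its speed; a pose out of reach is approached as far as the arm can. A call with a gripper value outside its range is refused whole. The fingers move at their own pace and stop on an object; the grip force is fixed at half the most. Time passes only in rows, so rows that do not move let the fingers close. It gives the time, the measured TCP pose, the force and the opening at its end, in the units of the state.
- ctrl.state(): the state, without advancing time (a new reading comes with each control period).
- ctrl.snapshot(name): name is "scene" or "top"; returns a dict with "color" (400x640x3 uint8, red, green, blue), "fx", "fy", "cx", "cy" (pixels), "pose" (4x4, takes a point from camera to world coordinates). Camera axes: x right, y up, looking along -z (the intrinsics and any distortion apply to the point x, -y, -z); pixel columns grow to the right and rows downward; lengths in m; the calibration is good to about 2 mm. A picture is of the moment at which its call begins. There is no depth.
- ctrl.hand_in(): hands the job in, once; it reports no verdict.
The state is a dict: "time_s": time; "q": joint angles; "qvel": joint speeds; "tau": joint torques, N m; "eef_pos": TCP position; "tcp_rot": TCP orientation; "wrist_force": force on the tool from outside, world axes, zero at the start; "torque": the same for the moment, N m; "gripper_width": opening from 0.0 (shut) to 1.0 (fully open).
Only numpy, scipy, OpenCV 4.12 (cv2) and the standard library are available. Lean on these libraries where they do the work, as an engineer would, in place of code of your own. Each camera call takes 0.05 s, during which the arm holds its last target. There are 200 camera calls.

## Task

The burger press has been washed and its pressing plate is back in the mould: lower the lever all the way so that its yoke straddles the eye of the plate, then pass the red-handled pin through both ears and the eye, lifting a little and feeling for the eye's hole, until the handle is fully home against the yoke, and let go with the lever left down. Do it gently: the pin must never push against the eye with more than about 20 N. Leave everything else on the table alone.

Things in the scene. Friction and masses are not known exactly. Their poses are not given: they have to be found in the camera images.
- press: Burger press, cast aluminium, fixed: base 270 x 150 mm, round mould (116 mm across, rim 54 mm high), hinge post (128 mm high, 50 mm wide). Origin on the table under the mould's centre; x points to the hinge, whose line runs along y, 130 mm along x and 112 mm up; z up. The lever runs from the hinge towards -x, over the mould and past it.
- lever (a joint): Angle of the press lever (0.24 kg) about its hinge, rad. 0: level, down on its stop; grows as the handle is raised. Starts at 0.35 to 0.7; hinge friction of about 0.4 N m holds it where it is left. On the stop its ear holes are 112 mm above the table, and 0 to 10 mm LOWER than the eye's hole; lifting it with the pin in the near ear takes about 5 N.
- yoke (a point): Centre of the lever's yoke, 130 mm from the hinge, midway between its two ears on the axis of their holes. x along the lever to the hinge, y along the holes. Ears 6 mm thick, 40 mm along x, from 15.5 mm below the holes' axis up to the bridge that joins them (25 to 30 mm above it); holes 13.5 mm in diameter; gap between the ears 20 mm, 32 mm over all.
- lever_pad (a point): Middle of the flat top of the lever's neck, a good place to push the lever down: 175 mm from the hinge, 30 mm above the plane of hinge and holes; 32 mm wide, 46 mm long. Axes as yoke. Beyond it a round black handle, 27 mm thick and 95 mm long, ends 302 mm from the hinge.
- plate: Loose steel pressing plate, 0.95 kg, disc 101 mm wide in the mould's 104 mm bore; origin at the centre of its underside. On it stands a threaded stem with the eye, a lug 26 mm wide (x), 14 mm thick (y), top 13 mm above its hole; hole along y, 13.5 mm in diameter, over the origin. The thread sets the hole 85 to 95 mm above the underside (112 to 122 above the table): not measured, find it by feel.
- pin_grip (a point): Centre of the loose pin's red handle, a block 34 mm long (x), 24 x 24 mm, 12 mm above the tray's floor. x points along the pin to its nose. Steel shank 12 mm in diameter from the handle's face (17 mm from this point) for 47.5 mm, then a chamfered nose 2.5 mm long, 8 mm wide at its end. About 0.16 kg. Starts lying level in the tray, nose pointing roughly to +y.
- pin_mid (a point): Point on the pin's axis 16 mm in front of the handle's face (33 mm from pin_grip, 34 mm behind the nose's end): it lies at yoke when the handle is fully home against an ear. Axes as pin_grip. While the lever hangs on the pin, friction in the ears alone resists sliding with up to about 6 N; ease off before lifting, or the eye is clamped and dragged along.
- tray: Shallow aluminium parts tray, 190 x 200 mm, 22 mm high, floor and walls 3 mm thick, fixed; origin on the table under its centre. It holds the pin and a spacer ring; it stands right or left of the press.
- spacer: Loose steel spacer ring in the tray, 34 mm across, 12 mm high; not used.
- paper_pan: Steel pan with patty papers, 190 x 180 mm, 55 mm high, on the side of the press where the tray is not.
- sauce_red: Red sauce bottle, 56 mm across, 190 mm high; leave it standing.
- sauce_yellow: Yellow sauce bottle, 56 mm across, 190 mm high; leave it standing.
- shaker: Steel shaker, 52 mm across, 98 mm high; leave it standing.
- spatula: Spatula lying on the right of the table; leave it.
- bowl: Small steel bowl, 140 mm across, 55 mm high; leave it.
- roller: Wooden rolling pin lying on the left; leave it.
Things that resemble listed ones, but are neither listed nor needed, are in the scene too. There is more than one size of the part that bears pin_grip; the job needs the smallest. Leave any blue look-alike of the plate alone.

How it is judged:
On the way, in this order (a step that is already met when the one before it is completed fails the run):
1. the lever is down, its yoke over the plate's eye (value of joint lever below 0.12 rad), for 0.2 s.
2. the pin is through both ears and the eye, its handle home (y of pin_mid in the frame of yoke between -0.0025 and 0.0025 m and distance between pin_mid and yoke below 0.004 m and horizontal distance between pin_mid and plate below 0.006 m and angle between the x axis of pin_mid and the y axis of yoke, either way round below 0.12 rad), for 0.2 s.
At the end, for the whole second after the job is handed in: Lever down (below 0.12 rad); the pin through both ears and the eye: its mid point within 2.5 mm of the yoke's centre along the holes, 4 mm in all, and within 6 mm, level, of the plate's centre; within 0.12 rad of the holes' axis; released and at rest (all of step 2 and value of joint lever below 0.12 rad and linear speed of pin below 0.02 m/s); the robot touches nothing.
It fails at once if the pin presses on the press or its lever with more than 30 N (contact force between pin and press above 30 N).
It fails at once if the pin presses on the plate or its eye with more than 22 N (contact force between pin and plate above 22 N).
It fails at once if the robot presses on the press or its lever with more than 40 N (contact force between any of the fingers, the arm and press above 40 N).
It fails at once if a bystander is moved by more than 40 mm (distance of any of spacer, sauce_red, sauce_yellow, shaker, spatula, bowl, roller from where it was at the start of the episode above 0.04 m).
It also fails if it takes over 72 s, if anything falls off the work surface, if the arm or the gripper's body presses on something with over 40 N, if the wrist force passes 120 N, or if a joint passes its speed limit or range.

## Working session

There is one attempt and no reset: what is moved stays moved. The work goes in short steps, Python scripts to look and compute and a tool call to move; the robot and the scene stay as the last step left them, time stands still between calls to the robot, and variables do not carry over. Pictures are saved under pics/ and viewed, on a budget of 10 in all, crops included, one or two more only if the job needs it, and the job is handed in when it is done.

Besides the shell and the picture viewer there is one more tool, called after "Call:" as name(argument=value, ...), one argument or row to a line, values as JSON. move_arm: Moves the arm, as the interface text tells. Its arguments: {"type":"object","properties":{"rows":{"type":"array","items":{"type":"object","properties":{"tx":{"type":"number"},"ty":{"type":"number"},"tz":{"type":"number"},"roll":{"type":"number"},"gripper":{"type":"number"}}}}},"required":["rows"]}

```bash
mkdir -p pics; ls
cat > h.py <<'E'
import sys; sys.path.insert(0,'.')
import numpy as np, cv2
from cell import ctrl
def snap(n):
    s=ctrl.snapshot(n); return s
def ray(s,u,v):
    d=np.array([(u-s['cx'])/s['fx'],-(v-s['cy'])/s['fy'],-1.]); P=np.array(s['pose'])
    return P[:3,3],P[:3,:3]@d
def onz(s,u,v,z):
    o,d=ray(s,u,v); return o+d*(z-o[2])/d[2]
def proj(s,p):
    P=np.array(s['pose']); c=P[:3,:3].T@(np.array(p)-P[:3,3]); 
    return s['cx']+s['fx']*c[0]/-c[2], s['cy']-s['fy']*c[1]/-c[2]
E
python3 - <<'E'
from h import *
for n in('scene','top'):
    s=snap(n); cv2.imwrite(f'pics/{n}0.png',s['color'][:,:,::-1]); print({k:np.round(v,3).tolist() for k,v in s.items() if k!='color'})
print(ctrl.state())
E
```

```text
pics
{'fx': 377.571, 'fy': 377.571, 'cx': 322.474, 'cy': 198.433, 'pose': [[0.658, -0.635, 0.406, 0.969], [0.753, 0.561, -0.344, -0.299], [-0.01, 0.531, 0.847, 1.004], [0.0, 0.0, 0.0, 1.0]]}
{'fx': 442.265, 'fy': 442.265, 'cx': 326.577, 'cy': 203.219, 'pose': [[-0.008, 0.996, -0.087, 0.401], [-1.0, -0.007, 0.014, 0.064], [0.013, 0.087, 0.996, 1.448], [0.0, 0.0, 0.0, 1.0]]}
{'time_s': 0.1, 'q': array([ 1.20056455e+00,  2.77078637e-01, -2.77629205e-02,  1.26800291e+00,
       -9.29835740e-06,  1.46738663e+00]), 'qvel': array([-0.00017538, -0.00154794,  0.0045622 ,  0.00024651,  0.0007472 ,
        0.00013453]), 'tau': array([ 6.11702508e-04, -4.46705961e+01,  2.96129233e+01,  8.40779801e-03,
       -6.57889018e-05, -1.65295080e-05]), 'eef_pos': array([0.16454958, 0.60220728, 0.23024901]), 'tcp_rot': array([-0.41781802, -3.11320743,  0.00313037]), 'wrist_force': array([-0.61036685, -0.41982   ,  0.67511592]), 'torque': array([ 0.01021397, -0.00654477, -0.02625705]), 'gripper_width': 1.0020253024606915}
```

View pics/scene0.png

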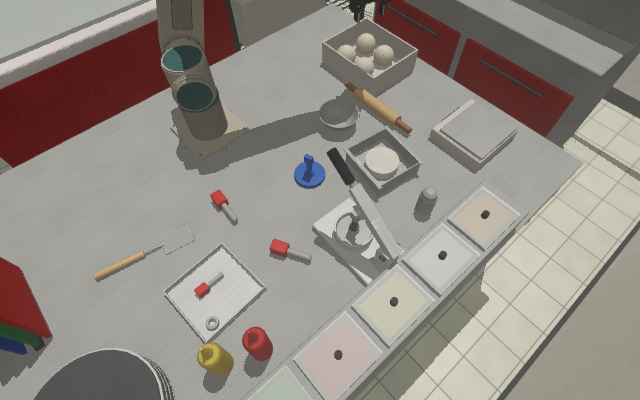

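View pics/top0.png

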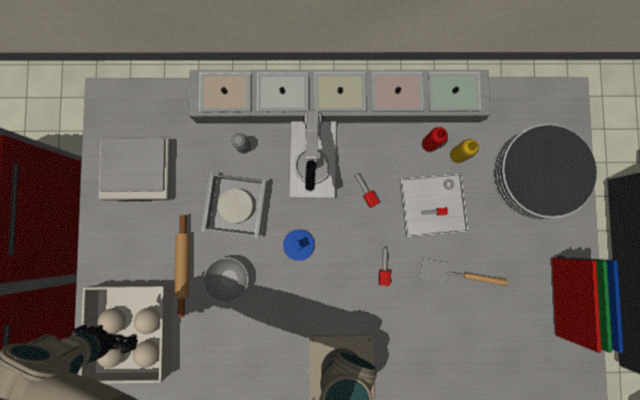

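The press is at top (313,165) with its hinge away from the robot. The tray is on the right, with the smallest red pin at top (435,212), nose to +y; two bigger pins and a blue plate are decoys. Next I zoom in.

Run:
```python
from h import *
s=snap('top');t=snap('scene')
# average several frames for subpixel/noise
a=s['color'][110:210,270:350];b=s['color'][165:245,395:475]
c=t['color'][180:290,305:405];d=t['color'][240:345,160:270]
f=lambda i,k:cv2.resize(i[:,:,::-1],None,fx=k,fy=k,interpolation=cv2.INTER_CUBIC)
def pad(i): 
    o=np.zeros((300,400,3),np.uint8); k=min(400/i.shape[1],300/i.shape[0]); q=f(i,k)[:300,:400]; o[:q.shape[0],:q.shape[1]]=q; print(k); return o
cv2.imwrite('pics/c1.png',np.vstack([np.hstack([pad(a),pad(b)]),np.hstack([pad(c),pad(d)])]))
for n,S,w in(('top',s,(395,475,165,245)),('scene',t,(160,270,240,345))):
    im=S['color'];h=cv2.cvtColor(im,cv2.COLOR_RGB2HSV)
    m=(((h[...,0]<8)|(h[...,0]>172))&(h[...,1]>130)).astype(np.uint8); M=np.zeros_like(m);M[w[2]:w[3],w[0]:w[1]]=m[w[2]:w[3],w[0]:w[1]]
    ys,xs=np.nonzero(M);print(n,len(xs),xs.mean(),ys.mean(),xs.min(),xs.max(),ys.min(),ys.max(),onz(S,xs.mean(),ys.mean(),0.02))
```

```text
3.0
3.75
2.727272727272727
2.857142857142857
top 69 441.8695652173913 210.9855072463768 437 447 208 214 [ 0.49710242 -0.33054048  0.02      ]
scene 480 244.18541666666667 327.0 195 269 283 344 [ 0.65611069 -0.30213533  0.02      ]
```

View pics/c1.png

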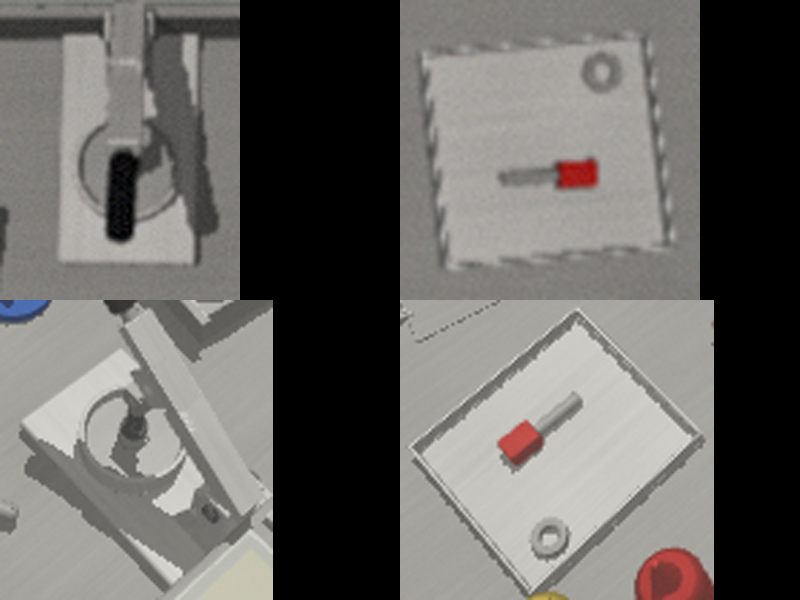

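Pixels: in the top view, the rim centre is near (313.3,166) and the base edges at x≈290 and 336. The pin's nose is at about (421.4,212.2), with red centroid (441.9,211). In the scene view, the rim centre is about (354,229).

Run:
```python
from h import *
s=snap('top');t=snap('scene')
def tri(p,q):
    A=[];b=[]
    o1,d1=ray(s,*p);o2,d2=ray(t,*q)
    k=np.linalg.lstsq(np.c_[d1,-d2],o2-o1,rcond=None)[0];x=o1+k[0]*d1;y=o2+k[1]*d2;return np.round((x+y)/2,4),round(np.linalg.norm(x-y),4)
h=cv2.cvtColor(t['color'],cv2.COLOR_RGB2HSV)
m=(((h[...,0]<8)|(h[...,0]>172))&(h[...,1]>100)).astype(np.uint8)
m[:270]=0;m[305:]=0;m[:,:185]=0;m[:,225:]=0
ys,xs=np.nonzero(m);print('scene red',len(xs),xs.mean(),ys.mean())
P=lambda S,*l:[print(n,np.round(onz(S,u,v,z),4)) for n,u,v,z in l]
print('tri grip',tri((441.87,210.99),(xs.mean(),ys.mean())))
P(s,('red',441.87,210.99,.027),('nose',421.4,212.2,.018),('redL',436.7,211.3,.027),('rim',313.3,166,.054),('baseNL',290,197.3,.02),('baseNR',335.7,197.7,.02),('baseFL',291.3,122,.02))
c=lambda x,y:(x/2.857+160-400/2.857,(y-300)/2.857+240)
P(t,('nose',*c(577,398),.015),('red',xs.mean(),ys.mean(),.02),('rim',354.1,228.8,.054))
k=2.727; e=lambda x,y:(x/k+305,(y-300)/k+180)
P(t,('rimL',*e(77,440),.054),('rimR',*e(190,430),.054),('baseNL',*e(122,350),.02),('baseNR',*e(22,422),.02))
# lever handle: axis from mask of black in top
im=s['color'].astype(int); bm=(im.sum(2)<110).astype(np.uint8);bm[:155]=0;bm[195:]=0;bm[:,:300]=0;bm[:,325:]=0
r=cv2.minAreaRect(np.argwhere(bm)[:,::-1].astype(np.float32));print('handle',r)
im=t['color'].astype(int);bm=(im.sum(2)<110).astype(np.uint8);bm[:140]=0;bm[195:]=0;bm[:,:320]=0;bm[:,365:]=0
r2=cv2.minAreaRect(np.argwhere(bm)[:,::-1].astype(np.float32));print('handle sc',r2)
print(cv2.boxPoints(r).round(1).tolist(),cv2.boxPoints(r2).round(1).tolist(),tri(r[0],r2[0]))
```

```text
scene red 138 201.8695652173913 289.6304347826087
tri grip (array([ 0.4976, -0.332 ,  0.0138]), np.float64(0.0006))
red [ 0.4966 -0.3286  0.027 ]
nose [ 0.4937 -0.2642  0.018 ]
redL [ 0.4957 -0.3118  0.027 ]
rim [0.6412 0.0855 0.054 ]
baseNL [0.5449 0.162  0.02  ]
baseNR [0.5427 0.0139 0.02  ]
baseFL [0.7938 0.1576 0.02  ]
nose [ 0.4975 -0.2671  0.015 ]
red [ 0.5007 -0.3315  0.02  ]
rim [0.6493 0.0869 0.054 ]
rimL [0.6163 0.0374 0.054 ]
rimR [0.6852 0.133  0.054 ]
baseNL [0.5528 0.1634 0.02  ]
baseNR [0.5482 0.0194 0.02  ]
handle ((310.4549255371094, 174.99591064453125), (9.053573608398438, 28.337688446044922), 5.194429397583008)
handle sc ((0.0, 0.0), (0.0, 0.0), 0.0)
[[304.70001220703125, 188.6999969482422], [307.20001220703125, 160.5], [316.20001220703125, 161.3000030517578], [313.70001220703125, 189.5]] [[0.0, 0.0], [0.0, 0.0], [0.0, 0.0], [0.0, 0.0]] (array([ 0.4997, -0.1113,  0.807 ]), np.float64(0.3782))
```

Call:
move_arm(
  rows=[
    {"tz": -2.5,"roll": 0.15,"gripper": 0},
    {"tz": -2.5,"roll": 0.15,"gripper": 0},
    {"tz": -2.5,"roll": 0.15,"gripper": 0},
    {"tz": -2.5,"roll": 0.15,"gripper": 0},
    {"tz": -2,"roll": 0.15,"gripper": 0},
  ],
)

```text
invalid input
```

Call:
move_arm(
  rows=[
    {"roll": 0.15,"gripper": 0},
    {"roll": 0.15,"gripper": 0},
    {"roll": 0.15,"gripper": 0},
    {"roll": 0.15,"gripper": 0},
    {"gripper": 0},
  ],
)

```text
invalid input
```

Call:
move_arm(
  rows=[
    {"tx": 0,"ty": 0,"tz": -2.5,"roll": 0.15,"gripper": 0},
    {"tx": 0,"ty": 0,"tz": -2.5,"roll": 0.15,"gripper": 0},
    {"tx": 0,"ty": 0,"tz": -2.5,"roll": 0.15,"gripper": 0},
    {"tx": 0,"ty": 0,"tz": -2.5,"roll": 0.15,"gripper": 0},
    {"tx": 0,"ty": 0,"tz": -2,"roll": 0.15,"gripper": 0},
  ],
)

```text
time_s: 0.8
eef_pos: [0.1636, 0.5998, 0.3489]
tcp_rot: [1.537, 2.738, -0.019]
wrist_force: [0.4, -0.4, -0.0]
gripper_width: 0.145
```

Call:
move_arm(
  rows=[
    {"tx": 0,"ty": 0,"tz": 0,"roll": 0.15,"gripper": 0},
    {"tx": 0,"ty": 0,"tz": 0,"roll": 0.15,"gripper": 0},
    {"tx": 0,"ty": 0,"tz": 0,"roll": 0.15,"gripper": 0},
    {"tx": 0,"ty": 0,"tz": 0,"roll": 0.15,"gripper": 0},
    {"tx": 0,"ty": 0,"tz": 0,"roll": 0,"gripper": 0},
  ],
)

```text
time_s: 1.3
eef_pos: [0.1644, 0.6019, 0.3546]
tcp_rot: [2.277, 2.162, -0.005]
wrist_force: [0.5, -0.5, 0.6]
gripper_width: -0.002
```

Call:
move_arm(
  rows=[
    {"tx": 0,"ty": 0,"tz": 0,"roll": -0.04,"gripper": 0},
    {"tx": -3.7,"ty": 3.3,"tz": 0,"roll": 0,"gripper": 0},
    {"tx": -3.7,"ty": 3.3,"tz": 0,"roll": 0,"gripper": 0},
    {"tx": -3.7,"ty": 3.3,"tz": 0,"roll": 0,"gripper": 0},
    {"tx": -3.7,"ty": 3.3,"tz": 0,"roll": 0,"gripper": 0},
  ],
)

```text
time_s: 1.8
eef_pos: [0.2959, 0.4547, 0.3528]
tcp_rot: [2.2, 2.243, -0.005]
wrist_force: [0.5, 0.5, 0.7]
gripper_width: 0.001
```

Call:
move_arm(
  rows=[
    {"tx": -3.7,"ty": 3.3,"tz": 0,"roll": 0,"gripper": 0},
    {"tx": -3.7,"ty": 3.3,"tz": 0,"roll": 0,"gripper": 0},
    {"tx": -3.7,"ty": 3.3,"tz": 0,"roll": 0,"gripper": 0},
    {"tx": -3.7,"ty": 3.3,"tz": 0,"roll": 0,"gripper": 0},
    {"tx": -3.7,"ty": 3.3,"tz": 0,"roll": 0,"gripper": 0},
  ],
)

```text
time_s: 2.3
eef_pos: [0.466, 0.2709, 0.3533]
tcp_rot: [2.177, 2.264, -0.001]
wrist_force: [0.4, 0.2, 0.2]
gripper_width: -0.0
```

Call:
move_arm(
  rows=[
    {"tx": -3.7,"ty": 3.3,"tz": 0,"roll": 0,"gripper": 0},
    {"tx": -3.7,"ty": 3.3,"tz": 0,"roll": 0,"gripper": 0},
    {"tx": -3.7,"ty": 3.3,"tz": 0,"roll": 0,"gripper": 0},
    {"tx": 0,"ty": 0,"tz": 0,"roll": 0,"gripper": 0},
    {"tx": 0,"ty": 0,"tz": 0,"roll": 0,"gripper": 0},
  ],
)

```text
time_s: 2.8
eef_pos: [0.5734, 0.1571, 0.3523]
tcp_rot: [2.168, 2.271, -0.001]
wrist_force: [-1.1, -0.7, 0.4]
gripper_width: 0.003
```

Call:
move_arm(
  rows=[
    {"tx": -3.5,"ty": 2.5,"tz": 0,"roll": 0.06,"gripper": 0},
    {"tx": -3.6,"ty": 2.4,"tz": 0,"roll": 0,"gripper": 0},
    {"tx": 0,"ty": 0,"tz": 3,"roll": 0,"gripper": 0},
    {"tx": 0,"ty": 0,"tz": 3,"roll": 0,"gripper": 0},
    {"tx": 0,"ty": 0,"tz": 0,"roll": 0,"gripper": 0},
  ],
)

```text
time_s: 3.3
eef_pos: [0.6229, 0.0903, 0.2925]
tcp_rot: [2.219, 2.221, 0.003]
wrist_force: [-0.9, -0.2, -1.0]
gripper_width: 0.001
```

Run:
```python
from h import *
t=snap('scene');s=snap('top')
a=cv2.resize(t['color'][90:290,260:460,::-1],(600,600),interpolation=cv2.INTER_CUBIC)
cv2.imwrite('pics/c2.png',a); print(ctrl.state()['eef_pos'],ctrl.state()['tcp_rot'])
```

```text
[0.62495721 0.09070315 0.29704393] [2.21615941 2.21766298 0.01122674]
```

View pics/c2.png

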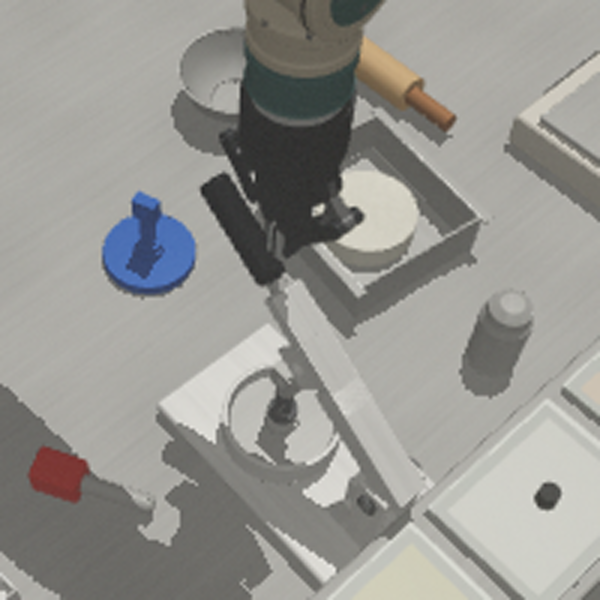

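The closed gripper hangs over the neck/handle at crop (275,240), with the lever clearly raised. I lower it in 1 cm steps.

Call:
move_arm(
  rows=[
    {"tx": 0,"ty": 0,"tz": 1.5,"roll": 0,"gripper": 0},
    {"tx": 0,"ty": 0,"tz": 1.5,"roll": 0,"gripper": 0},
    {"tx": 0,"ty": 0,"tz": 1,"roll": 0,"gripper": 0},
    {"tx": 0,"ty": 0,"tz": 1,"roll": 0,"gripper": 0},
    {"tx": 0,"ty": 0,"tz": 1,"roll": 0,"gripper": 0},
  ],
)

```text
time_s: 3.9
eef_pos: [0.6284, 0.0935, 0.2404]
tcp_rot: [2.205, 2.218, 0.025]
wrist_force: [-1.7, -0.3, 4.1]
gripper_width: 0.001
```

Call:
move_arm(
  rows=[
    {"tx": 0,"ty": -0.3,"tz": 1,"roll": 0,"gripper": 0},
    {"tx": 0,"ty": -0.3,"tz": 1,"roll": 0,"gripper": 0},
    {"tx": 0,"ty": -0.3,"tz": 1,"roll": 0,"gripper": 0},
    {"tx": 0,"ty": -0.3,"tz": 1,"roll": 0,"gripper": 0},
    {"tx": 0,"ty": 0,"tz": 1,"roll": 0,"gripper": 0},
  ],
)

```text
time_s: 4.4
eef_pos: [0.6161, 0.0934, 0.1856]
tcp_rot: [2.206, 2.218, 0.025]
wrist_force: [-1.5, 0.5, 0.7]
gripper_width: -0.003
```

Call:
move_arm(
  rows=[
    {"tx": -0.3,"ty": -0.3,"tz": 1,"roll": 0,"gripper": 0},
    {"tx": -0.3,"ty": -0.3,"tz": 1,"roll": 0,"gripper": 0},
    {"tx": 0,"ty": -0.3,"tz": 1,"roll": 0,"gripper": 0},
    {"tx": 0,"ty": 0,"tz": 0.5,"roll": 0,"gripper": 0},
    {"tx": 0,"ty": 0,"tz": 0.3,"roll": 0,"gripper": 0},
  ],
)

```text
time_s: 4.9
eef_pos: [0.606, 0.0868, 0.142]
tcp_rot: [2.207, 2.219, 0.022]
wrist_force: [-1.1, 1.4, 7.5]
gripper_width: -0.001
```

Call:
move_arm(
  rows=[
    {"tx": 0,"ty": 0,"tz": 0.3,"roll": 0,"gripper": 0},
    {"tx": 0,"ty": 0,"tz": 0.3,"roll": 0,"gripper": 0},
  ],
)

```text
time_s: 5.1
eef_pos: [0.6062, 0.0868, 0.1419]
tcp_rot: [2.207, 2.218, 0.023]
wrist_force: [-7.5, -0.9, 16.0]
gripper_width: -0.001
```

The lever is on its stop (TCP z 0.142, which matches the pad height). I lift off and go to the tray.

Call:
move_arm(
  rows=[
    {"tx": 0,"ty": 0,"tz": -3,"roll": 0,"gripper": 0},
    {"tx": 0,"ty": 0,"tz": -4,"roll": 0,"gripper": 0},
    {"tx": -4.6,"ty": -1.2,"tz": -1,"roll": 0,"gripper": 0.6},
    {"tx": -4.6,"ty": -1.2,"tz": 0,"roll": 0,"gripper": 0.6},
    {"tx": -4.6,"ty": -1.2,"tz": 0,"roll": 0,"gripper": 0.6},
  ],
)

```text
time_s: 5.6
eef_pos: [0.5729, -0.0505, 0.227]
tcp_rot: [2.189, 2.226, 0.03]
wrist_force: [1.0, -0.3, -0.6]
gripper_width: 0.502
```

Call:
move_arm(
  rows=[
    {"tx": -4.6,"ty": -1.2,"tz": 0,"roll": 0,"gripper": 0.6},
    {"tx": -4.6,"ty": -1.2,"tz": 0,"roll": 0,"gripper": 0.6},
    {"tx": -4.6,"ty": -1.2,"tz": 0,"roll": 0,"gripper": 0.6},
    {"tx": -4.6,"ty": -1.2,"tz": 0,"roll": 0,"gripper": 0.6},
    {"tx": 0,"ty": 0,"tz": 0,"roll": 0,"gripper": 0.6},
  ],
)

```text
time_s: 6.1
eef_pos: [0.5271, -0.2484, 0.229]
tcp_rot: [2.187, 2.214, 0.031]
wrist_force: [0.2, 0.6, 0.0]
gripper_width: 0.604
```

Run:
```python
from h import *
t=snap('scene');s=snap('top')
a=cv2.resize(t['color'][170:300,300:420,::-1],(554,600),interpolation=cv2.INTER_CUBIC)
b=cv2.resize(s['color'][100:210,285:340,::-1],(240,480),interpolation=cv2.INTER_CUBIC)
b=np.vstack([b,np.zeros((120,240,3),np.uint8)])
cv2.imwrite('pics/c3.png',np.hstack([a,b])); print(ctrl.state()['eef_pos'],ctrl.state()['tcp_rot'])
print(proj(t,(0.645,.086,.112)),proj(s,(0.645,.086,.142)))
```

```text
[ 0.52768939 -0.24411022  0.22876363] [2.18397351 2.22004176 0.03406298]
(np.float64(354.0706601106234), np.float64(217.97590595722917)) (np.float64(312.6291137676182), np.float64(159.71977048522288))
```

View pics/c3.png

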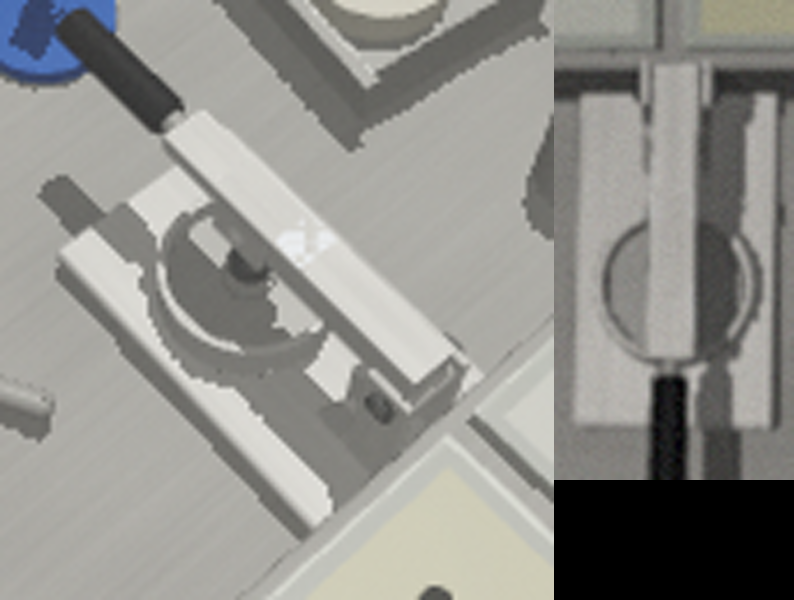

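The lever is level and the ear lies under the bar near scene crop (250,230). I measure the lever's edges next.

Run:
```python
from h import *
t=snap('scene');s=snap('top')
T=lambda x,y:(285-.385+(x-554)/4.364,100-.385+y/4.364)
S=lambda x,y:(300-.39+x/4.615,170-.39+y/4.615)
for n,c,p,z in [('T neckend (x-68)',s,T(670,360),.142),('T neckL',s,T(650,300),.142),('T neckR',s,T(697,300),.142),('T farL',s,T(654,70),.142),('T farR',s,T(697,70),.142),
 ('S neckend cornerL',t,S(205,108),.142),('S neckend cornerR',t,S(163,140),.142),('S farR',t,S(408,385),.142),('S farL',t,S(455,350),.142)]:
    print(n,np.round(onz(c,*p,z),4))
for n,c,sl in(('top',s,(180,196,300,325)),('scene',t,(165,202,305,345))):
    im=c['color'].astype(int);bm=np.zeros(im.shape[:2],np.uint8);r0,r1,c0,c1=sl
    bm[r0:r1,c0:c1]=(im.sum(2)[r0:r1,c0:c1]<190)
    k,l,st,ce=cv2.connectedComponentsWithStats(bm);i=1+np.argmax(st[1:,4]);pt=np.argwhere(l==i)[:,::-1].astype(np.float32)
    b=cv2.minAreaRect(pt);bp=cv2.boxPoints(b);print(n,b);print([np.round(onz(c,*p,.112),4).tolist() for p in bp],'ctr',onz(c,*b[0],.112))
```

```text
T neckend (x-68) [0.5776 0.0906 0.142 ]
T neckL [0.619  0.1041 0.142 ]
T neckR [0.6188 0.072  0.142 ]
T farL [0.7795 0.1007 0.142 ]
T farR [0.7794 0.071  0.142 ]
S neckend cornerL [0.5817 0.1062 0.142 ]
S neckend cornerR [0.5818 0.0728 0.142 ]
S farR [0.7828 0.0674 0.142 ]
S farL [0.7854 0.1013 0.142 ]
top ((311.0, 190.5), (9.0, 6.0), 90.0)
[[0.5698, 0.101, 0.112], [0.5697, 0.0828, 0.112], [0.5422, 0.0829, 0.112], [0.5423, 0.1011, 0.112]] ctr [0.5559682  0.09193725 0.112     ]
scene ((325.0000305175781, 184.00001525878906), (29.698482513427734, 8.485280990600586), 45.0)
[[0.4641, 0.0886, 0.112], [0.4594, 0.1157, 0.112], [0.5542, 0.1121, 0.112], [0.5579, 0.0861, 0.112]] ctr [0.50976309 0.10053056 0.112     ]
```

Call:
move_arm(
  rows=[
    {"tx": -4.5,"ty": -1.7,"tz": 0,"roll": -0.03,"gripper": 0.6},
    {"tx": -4.5,"ty": -1.7,"tz": 0,"roll": 0,"gripper": 0.6},
    {"tx": 0,"ty": 0,"tz": 4,"roll": 0,"gripper": 0.6},
    {"tx": 0,"ty": 0,"tz": 4,"roll": 0,"gripper": 0.6},
    {"tx": 0,"ty": 0,"tz": 4,"roll": 0,"gripper": 0.6},
  ],
)

```text
time_s: 6.8
eef_pos: [0.5123, -0.3329, 0.1141]
tcp_rot: [2.113, 2.26, 0.038]
wrist_force: [-0.1, -0.5, -0.6]
gripper_width: 0.598
```

Call:
move_arm(
  rows=[
    {"tx": 0,"ty": 0,"tz": 3,"roll": 0,"gripper": 0.6},
    {"tx": 0,"ty": 0,"tz": 0,"roll": 0,"gripper": 0.6},
  ],
)

```text
time_s: 7.0
eef_pos: [0.5115, -0.3264, 0.0771]
tcp_rot: [2.115, 2.275, 0.038]
wrist_force: [-0.4, 0.6, 0.2]
gripper_width: 0.6
```

```bash
cat >> h.py <<'E'
from scipy.spatial.transform import Rotation as Ro
def st(goal=None):
    q=ctrl.state();R=Ro.from_rotvec(q['tcp_rot']).as_matrix();p=q['eef_pos']
    print('t',q['time_s'],'pos',np.round(p,4),'xang',round(np.arctan2(R[1,0],R[0,0]),4),'z',np.round(R[:,2],4),'F',np.round(q['wrist_force'],1),'M',np.round(q['torque'],2),'w',round(q['gripper_width'],3))
    print('xaxis',np.round(R[:,0],3))
    if goal is not None: print('tool delta cm',np.round(R.T@(np.array(goal)-p)*100,2))
    return q,R
E
python3 - <<'E'
from h import *
st((.498,-.335,.006))
t=snap('scene');s=snap('top')
a=cv2.resize(t['color'][235:345,155:275,::-1],(480,440),interpolation=cv2.INTER_CUBIC)
b=cv2.resize(s['color'][170:240,395:475,::-1],(320,280),interpolation=cv2.INTER_CUBIC)
cv2.imwrite('pics/c4.png',np.hstack([a,np.vstack([b,np.zeros((160,320,3),np.uint8)])]))
E
```

```text
t 7.0 pos [ 0.5115 -0.3264  0.0771] xang 1.6432 z [ 0.0423 -0.0061 -0.9991] F [-0.4  0.6  0.2] M [ 0.08  0.1  -0.03] w 0.6
xaxis [-0.072  0.997 -0.009]
tool delta cm [-0.69 -1.71  7.05]
```

View pics/c4.png

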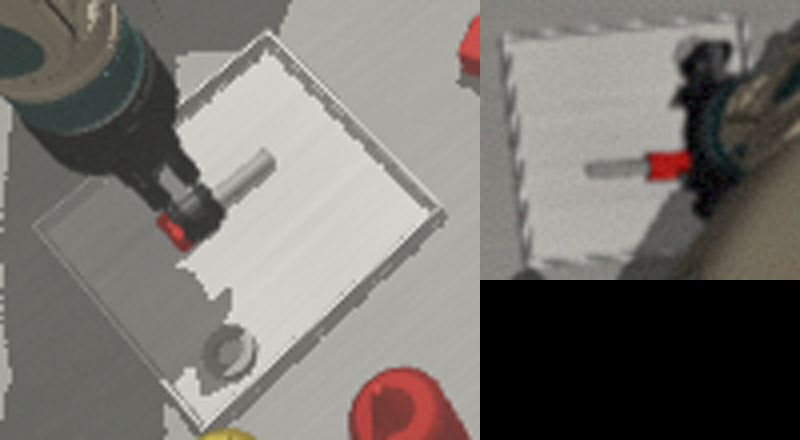

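The gripper is above the handle, jaws astride in x. I lower with the correction and close.

Call:
move_arm(
  rows=[
    {"tx": -0.7,"ty": -1.6,"tz": 0,"roll": 0.02,"gripper": 0.6},
    {"tx": 0,"ty": 0,"tz": 3,"roll": 0,"gripper": 0.6},
    {"tx": 0,"ty": 0,"tz": 2,"roll": 0,"gripper": 0.6},
    {"tx": 0,"ty": 0,"tz": 1,"roll": 0,"gripper": 0.6},
    {"tx": 0,"ty": 0,"tz": 0,"roll": 0,"gripper": 0.6},
  ],
)

```text
time_s: 7.6
eef_pos: [0.5081, -0.3443, 0.0325]
tcp_rot: [2.118, 2.233, 0.038]
wrist_force: [0.0, -0.4, 0.3]
gripper_width: 0.596
```

```bash
python3 -c "
from h import *
st((.498,-.335,.006))"
```

```text
t 7.6 pos [ 0.5081 -0.3443  0.0325] xang 1.6226 z [ 0.0635 -0.0261 -0.9976] F [ 0.  -0.4  0.3] M [0.   0.09 0.02] w 0.596
xaxis [-0.052  0.998 -0.029]
tool delta cm [ 1.06 -1.12  2.56]
```

Call:
move_arm(
  rows=[
    {"tx": 0.5,"ty": -0.5,"tz": 0,"roll": 0,"gripper": 0.6},
    {"tx": 0.5,"ty": -0.5,"tz": 0,"roll": 0,"gripper": 0.6},
    {"tx": 0,"ty": 0,"tz": 0,"roll": 0,"gripper": 0.6},
  ],
)

```text
time_s: 7.9
eef_pos: [0.4984, -0.336, 0.0357]
tcp_rot: [2.114, 2.228, 0.038]
wrist_force: [-1.2, -0.5, -0.5]
gripper_width: 0.601
```

```bash
python3 -c "
from h import *
st((.498,-.335,.006))"
```

```text
t 7.9 pos [ 0.4984 -0.336   0.0357] xang 1.622 z [ 0.0677 -0.0299 -0.9973] F [-1.2 -0.5 -0.5] M [0.06 0.11 0.01] w 0.601
xaxis [-0.051  0.998 -0.033]
tool delta cm [ 0.21 -0.23  2.95]
```

Call:
move_arm(
  rows=[
    {"tx": 0,"ty": 0,"tz": -1,"roll": 0,"gripper": 0.6},
    {"tx": 0,"ty": 0,"tz": -1,"roll": 0,"gripper": 0.6},
    {"tx": 0,"ty": 0,"tz": -1,"roll": 0,"gripper": 0.6},
    {"tx": 0,"ty": 0,"tz": 0,"roll": 0,"gripper": 0.6},
  ],
)

```text
time_s: 8.3
eef_pos: [0.4972, -0.3359, 0.0707]
tcp_rot: [2.111, 2.225, 0.038]
wrist_force: [1.7, 0.3, 0.9]
gripper_width: 0.603
```

```bash
python3 -c "
from h import *
st((.498,-.335,.006))"
```

```text
t 8.3 pos [ 0.4972 -0.3359  0.0707] xang 1.6221 z [ 0.0708 -0.0327 -0.997 ] F [1.7 0.3 0.9] M [-0.04  0.11  0.05] w 0.603
xaxis [-0.051  0.998 -0.036]
tool delta cm [ 0.32 -0.37  6.45]
```

Call:
move_arm(
  rows=[
    {"tx": 0.3,"ty": -0.3,"tz": 3,"roll": 0,"gripper": 0.6},
    {"tx": 0,"ty": 0,"tz": 2.2,"roll": 0,"gripper": 0.6},
    {"tx": 0,"ty": 0,"tz": 0.8,"roll": 0,"gripper": 0.6},
  ],
)

```text
time_s: 8.6
eef_pos: [0.5023, -0.3383, 0.014]
tcp_rot: [2.104, 2.218, 0.039]
wrist_force: [-0.1, 0.7, -0.5]
gripper_width: 0.601
```

```bash
python3 -c "
from h import *
st((.498,-.335,.007))"
```

```text
t 8.6 pos [ 0.5023 -0.3383  0.014 ] xang 1.6218 z [ 0.0789 -0.0396 -0.9961] F [-0.1  0.7 -0.5] M [ 0.1   0.13 -0.02] w 0.601
xaxis [-0.051  0.998 -0.044]
tool delta cm [ 0.38 -0.47  0.65]
```

Call:
move_arm(
  rows=[
    {"tx": 0.4,"ty": -0.4,"tz": 0.7,"roll": 0,"gripper": 0.6},
    {"tx": 0,"ty": 0,"tz": 0,"roll": 0,"gripper": 0},
    {"tx": 0,"ty": 0,"tz": 0,"roll": 0,"gripper": 0},
    {"tx": 0,"ty": 0,"tz": 0,"roll": 0,"gripper": 0},
  ],
)

```text
time_s: 9.0
eef_pos: [0.4982, -0.3346, 0.0065]
tcp_rot: [2.104, 2.218, 0.038]
wrist_force: [-0.7, 0.6, -0.6]
gripper_width: 0.272
```

```bash
python3 -c "
from h import *
st((.498,-.335,.006))"
```

```text
t 9.0 pos [ 0.4982 -0.3346  0.0065] xang 1.6218 z [ 0.0777 -0.0394 -0.9962] F [-0.7  0.6 -0.6] M [ 0.02  0.12 -0.01] w 0.272
xaxis [-0.051  0.998 -0.043]
tool delta cm [-0.03 -0.03  0.05]
```

The pin is gripped (width 0.272 ≈ 23 mm). I lift it and check the drift.

Call:
move_arm(
  rows=[
    {"tx": 0,"ty": 0,"tz": -3,"roll": 0,"gripper": 0},
    {"tx": 0,"ty": 0,"tz": -4,"roll": 0,"gripper": 0},
    {"tx": 0,"ty": 0,"tz": -3,"roll": 0,"gripper": 0},
    {"tx": 0,"ty": 0,"tz": 0,"roll": 0.065,"gripper": 0},
    {"tx": 0,"ty": 0,"tz": 0,"roll": 0,"gripper": 0},
  ],
)

```text
time_s: 9.5
eef_pos: [0.4895, -0.33, 0.1107]
tcp_rot: [2.178, 2.148, 0.042]
wrist_force: [0.1, 0.2, -1.6]
gripper_width: 0.267
```

```bash
python3 -c "
from h import *
st((.648,-.015,.1035))"
```

```text
t 9.5 pos [ 0.4895 -0.33    0.1107] xang 1.5554 z [ 0.077  -0.0387 -0.9963] F [ 0.1  0.2 -1.6] M [ 0.1   0.11 -0.06] w 0.267
xaxis [ 0.015  0.999 -0.038]
tool delta cm [31.74 15.36  0.72]
```

Call:
move_arm(
  rows=[
    {"tx": 3.9,"ty": 1.9,"tz": 0.1,"roll": 0,"gripper": 0},
    {"tx": 3.9,"ty": 1.9,"tz": 0.1,"roll": 0,"gripper": 0},
    {"tx": 3.9,"ty": 1.9,"tz": 0.1,"roll": 0,"gripper": 0},
    {"tx": 3.9,"ty": 1.9,"tz": 0.1,"roll": 0,"gripper": 0},
    {"tx": 3.9,"ty": 1.9,"tz": 0.1,"roll": 0,"gripper": 0},
  ],
)

```text
time_s: 10.0
eef_pos: [0.5889, -0.137, 0.1051]
tcp_rot: [2.181, 2.14, 0.038]
wrist_force: [0.6, -0.3, -1.2]
gripper_width: 0.268
```

Call:
move_arm(
  rows=[
    {"tx": 3.9,"ty": 1.9,"tz": 0,"roll": 0,"gripper": 0},
    {"tx": 0,"ty": 0,"tz": 0,"roll": 0,"gripper": 0},
    {"tx": 0,"ty": 0,"tz": 0,"roll": 0,"gripper": 0},
  ],
)

```text
time_s: 10.3
eef_pos: [0.6098, -0.0908, 0.1028]
tcp_rot: [2.171, 2.156, 0.039]
wrist_force: [-0.5, -0.5, -2.0]
gripper_width: 0.271
```

```bash
python3 -c "
from h import *
st((.648,-.015,.1035))"
```

```text
t 10.3 pos [ 0.6098 -0.0908  0.1028] xang 1.5622 z [ 0.0754 -0.0403 -0.9963] F [-0.5 -0.5 -2. ] M [0.03 0.12 0.02] w 0.271
xaxis [ 0.009  0.999 -0.04 ]
tool delta cm [ 7.61  3.77 -0.09]
```

Call:
move_arm(
  rows=[
    {"tx": 3.5,"ty": 1.8,"tz": 0,"roll": 0.006,"gripper": 0},
    {"tx": 2.5,"ty": 1.4,"tz": 0,"roll": 0,"gripper": 0},
    {"tx": 1,"ty": 0.5,"tz": 0,"roll": 0,"gripper": 0},
    {"tx": 0,"ty": 0,"tz": 0,"roll": 0,"gripper": 0},
  ],
)

```text
time_s: 10.7
eef_pos: [0.6456, -0.0237, 0.1005]
tcp_rot: [2.183, 2.147, 0.032]
wrist_force: [-0.6, -0.0, -0.9]
gripper_width: 0.267
```

Run:
```python
from h import *
st((.648,-.015,.1035))
t=snap('scene');s=snap('top')
a=cv2.resize(t['color'][190:275,295:395,::-1],(700,595),interpolation=cv2.INTER_CUBIC)
cv2.imwrite('pics/c5.png',a)
```

```text
t 10.7 pos [ 0.6456 -0.0237  0.1005] xang 1.5526 z [ 0.0702 -0.0419 -0.9967] F [-0.6 -0.  -0.9] M [ 0.04  0.1  -0.05] w 0.267
xaxis [ 0.018  0.999 -0.041]
tool delta cm [ 0.86  0.25 -0.32]
```

View pics/c5.png

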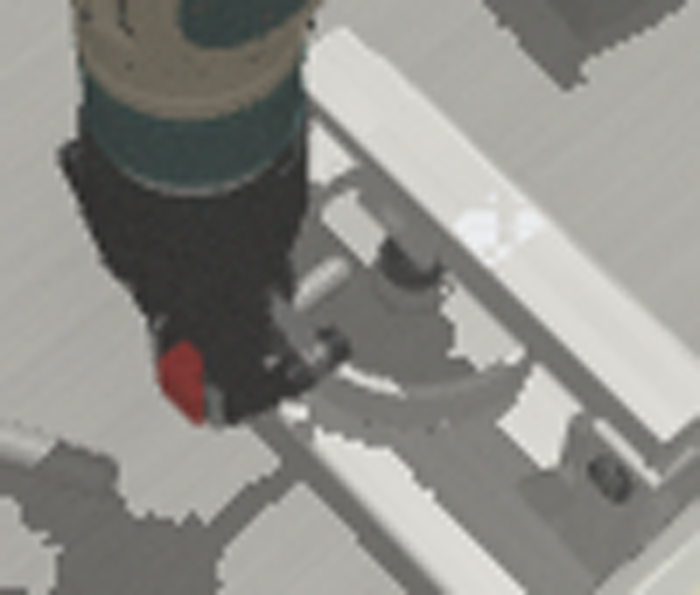

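Run:
```python
from h import *
t=snap('scene')
C=lambda p:tuple(np.round((np.array(proj(t,p))-[295,190]+.43)*7,0))
O=np.array([.647,.087,0]);X=np.array([1,-.016,0]);Y=np.array([.016,1,0]);Z=np.array([0,0,1])
f=lambda x,y,z:C(O+X*x/1e3+Y*y/1e3+Z*z/1e3)
print('hole',f(0,-16,112),'ear low',f(-20,-16,96.5),f(20,-16,96.5),'ear top',f(-20,-16,142),f(20,-16,142),'neckend',f(-68,-16,142),'rimnear',f(0,-58,54),'rim l',f(-58,0,54),'hinge',f(130,-25,112),'stem base',f(0,0,40),'yoke top',f(0,-16,137))
print('nose exp',C((.6466,.046,.109)),C((.6466,.046,.1095)), C((.6456,.020,.109)))
cv2.imwrite('pics/c6.png',cv2.resize(t['color'][200:245,325:375,::-1],(660,594),interpolation=cv2.INTER_CUBIC))
```

```text
hole (np.float64(391.0), np.float64(224.0)) ear low (np.float64(355.0), np.float64(209.0)) (np.float64(424.0), np.float64(279.0)) ear top (np.float64(360.0), np.float64(151.0)) (np.float64(432.0), np.float64(222.0)) neckend (np.float64(276.0), np.float64(69.0)) rimnear (np.float64(305.0), np.float64(355.0)) rim l (np.float64(317.0), np.float64(176.0)) hinge (np.float64(616.0), np.float64(479.0)) stem base (np.float64(411.0), np.float64(287.0)) yoke top (np.float64(395.0), np.float64(193.0))
nose exp (np.float64(343.0), np.float64(266.0)) (np.float64(343.0), np.float64(266.0)) (np.float64(291.0), np.float64(305.0))
```

View pics/c6.png

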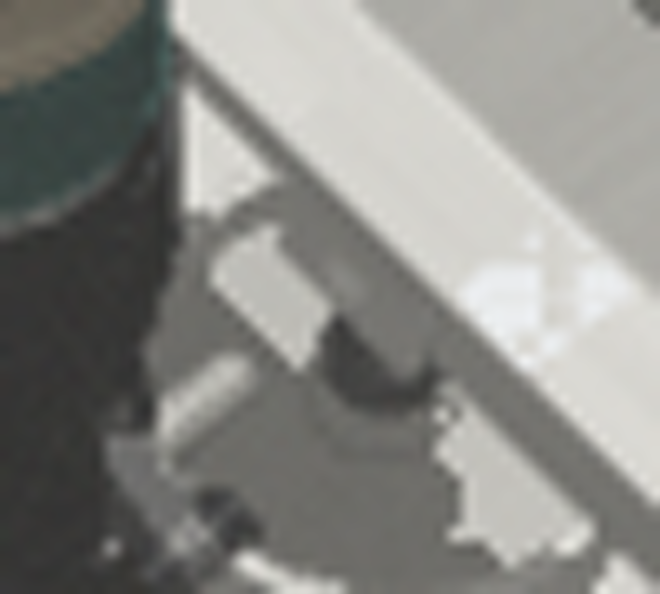

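Pin nose at crop c6 (255,370); the ear and a faint hole spot at about (348,275) agree with the model to 2–3 mm. I raise 2.5 mm and advance.

Call:
move_arm(
  rows=[
    {"tx": 1.0,"ty": 0,"tz": -0.3,"roll": 0,"gripper": 0},
    {"tx": 0.8,"ty": 0,"tz": 0,"roll": 0,"gripper": 0},
    {"tx": 0,"ty": 0,"tz": 0,"roll": 0,"gripper": 0},
  ],
)

```text
time_s: 11.15
eef_pos: [0.6434, -0.0085, 0.103]
tcp_rot: [2.191, 2.141, 0.029]
wrist_force: [-0.5, 0.3, -1.7]
gripper_width: 0.267
```

```bash
python3 -c "
from h import *
st((.646,.001,.103))"
```

```text
t 11.15 pos [ 0.6434 -0.0085  0.103 ] xang 1.5464 z [ 0.0682 -0.0427 -0.9968] F [-0.5  0.3 -1.7] M [-0.01  0.1   0.02] w 0.267
xaxis [ 0.024  0.999 -0.041]
tool delta cm [ 0.95  0.24 -0.02]
```

Call:
move_arm(
  rows=[
    {"tx": 0.3,"ty": 0.25,"tz": 0,"roll": -0.009,"gripper": 0},
    {"tx": 0.3,"ty": 0,"tz": 0,"roll": 0,"gripper": 0},
    {"tx": 0.2,"ty": 0,"tz": 0,"roll": 0,"gripper": 0},
  ],
)

```text
time_s: 11.45
eef_pos: [0.6462, -0.0002, 0.1031]
tcp_rot: [2.18, 2.151, 0.028]
wrist_force: [-0.1, 0.2, -2.0]
gripper_width: 0.265
```

```bash
python3 -c "
from h import *
st((.646,.005,.103))"
```

```text
t 11.45 pos [ 6.462e-01 -2.000e-04  1.031e-01] xang 1.556 z [ 0.0686 -0.0432 -0.9967] F [-0.1  0.2 -2. ] M [ 0.01  0.05 -0.02] w 0.265
xaxis [ 0.015  0.999 -0.042]
tool delta cm [ 0.52 -0.03 -0.01]
```

Call:
move_arm(
  rows=[
    {"tx": 0.2,"ty": 0,"tz": 0,"roll": 0,"gripper": 0},
    {"tx": 0.2,"ty": 0,"tz": 0,"roll": 0,"gripper": 0},
  ],
)

```text
time_s: 11.65
eef_pos: [0.6463, 0.0043, 0.1029]
tcp_rot: [2.18, 2.151, 0.028]
wrist_force: [-0.2, -0.3, -1.5]
gripper_width: 0.267
```

```bash
python3 -c "
from h import *
st((.646,.005,.103))"
```

```text
t 11.65 pos [0.6463 0.0043 0.1029] xang 1.5563 z [ 0.0686 -0.0432 -0.9967] F [-0.2 -0.3 -1.5] M [0.03 0.12 0.01] w 0.267
xaxis [ 0.015  0.999 -0.042]
tool delta cm [ 0.07 -0.03 -0.02]
```

Call:
move_arm(
  rows=[
    {"tx": 0.2,"ty": 0,"tz": 0,"roll": 0,"gripper": 0},
    {"tx": 0.15,"ty": 0,"tz": 0,"roll": 0,"gripper": 0},
  ],
)

```text
time_s: 11.85
eef_pos: [0.6457, 0.0065, 0.1026]
tcp_rot: [2.179, 2.15, 0.022]
wrist_force: [-0.1, -0.1, -0.6]
gripper_width: 0.268
```

Call:
move_arm(
  rows=[
    {"tx": 0.15,"ty": 0,"tz": 0,"roll": 0,"gripper": 0},
    {"tx": 0,"ty": 0,"tz": 0,"roll": 0,"gripper": 0},
  ],
)

```text
time_s: 12.05
eef_pos: [0.6454, 0.0088, 0.1023]
tcp_rot: [2.18, 2.151, 0.024]
wrist_force: [-0.1, 0.6, -1.5]
gripper_width: 0.265
```

```bash
python3 -c "
from h import *
st((.646,.005,.103))"
```

```text
t 12.05 pos [0.6454 0.0088 0.1023] xang 1.5559 z [ 0.0664 -0.0455 -0.9968] F [-0.1  0.6 -1.5] M [0.06 0.18 0.02] w 0.265
xaxis [ 0.015  0.999 -0.045]
tool delta cm [-0.38  0.07 -0.04]
```

Call:
move_arm(
  rows=[
    {"tx": 0,"ty": 0,"tz": -0.2,"roll": 0,"gripper": 0},
    {"tx": 0,"ty": 0,"tz": -0.1,"roll": 0,"gripper": 0},
    {"tx": 0,"ty": 0,"tz": 0,"roll": 0,"gripper": 0},
  ],
)

```text
time_s: 12.35
eef_pos: [0.6446, 0.0092, 0.1041]
tcp_rot: [2.181, 2.152, 0.022]
wrist_force: [-0.5, -0.2, -3.6]
gripper_width: 0.271
```

Run:
```python
from h import *
st((.646,.005,.103))
t=snap('scene')
cv2.imwrite('pics/c7.png',cv2.resize(t['color'][200:245,325:375,::-1],(660,594),interpolation=cv2.INTER_CUBIC))
```

```text
t 12.35 pos [0.6446 0.0092 0.1041] xang 1.556 z [ 0.065  -0.0453 -0.9969] F [-0.5 -0.2 -3.6] M [-0.08  0.03 -0.05] w 0.271
xaxis [ 0.015  0.999 -0.044]
tool delta cm [-0.41  0.14  0.14]
```

View pics/c7.png

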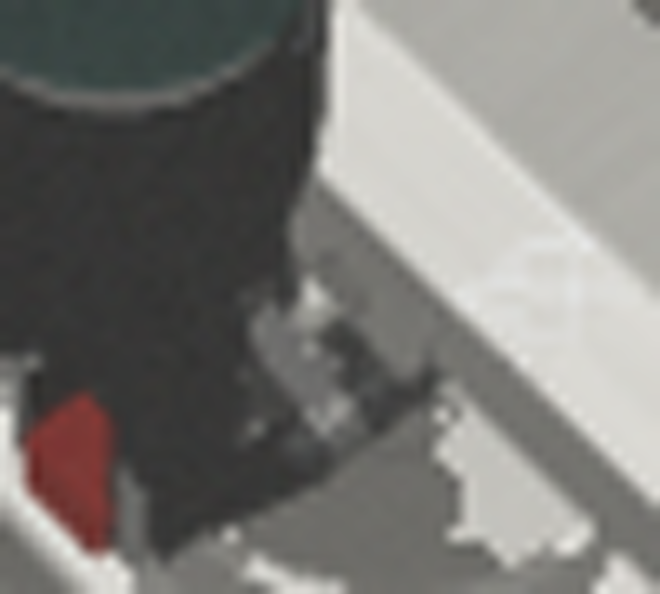

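The nose vanishes into the ear, and the upward force is about 2 N above the pin's weight, so it's in the near ear. I feel forward for the eye.

Call:
move_arm(
  rows=[
    {"tx": 0.15,"ty": 0.05,"tz": 0,"roll": 0,"gripper": 0},
    {"tx": 0.1,"ty": 0,"tz": 0,"roll": 0,"gripper": 0},
  ],
)

```text
time_s: 12.6
eef_pos: [0.6448, 0.0115, 0.1039]
tcp_rot: [2.181, 2.152, 0.021]
wrist_force: [-0.2, -0.8, -1.8]
gripper_width: 0.267
```

Call:
move_arm(
  rows=[
    {"tx": 0.1,"ty": 0,"tz": 0,"roll": 0,"gripper": 0},
  ],
)

```text
time_s: 12.7
eef_pos: [0.6448, 0.0117, 0.104]
tcp_rot: [2.181, 2.15, 0.018]
wrist_force: [-1.3, -3.0, -2.3]
gripper_width: 0.269
```

Call:
move_arm(
  rows=[
    {"tx": 0.1,"ty": 0,"tz": 0,"roll": 0,"gripper": 0},
  ],
)

```text
time_s: 12.8
eef_pos: [0.6448, 0.0117, 0.1042]
tcp_rot: [2.18, 2.149, 0.016]
wrist_force: [-1.0, -4.5, -2.0]
gripper_width: 0.264
```

```bash
python3 -c "
from h import *
st((.646,.005,.103))"
```

```text
t 12.8 pos [0.6448 0.0117 0.1042] xang 1.5547 z [ 0.0638 -0.0503 -0.9967] F [-1.  -4.5 -2. ] M [-1.07  0.32  0.03] w 0.264
xaxis [ 0.016  0.999 -0.049]
tool delta cm [-0.67  0.12  0.16]
```

Call:
move_arm(
  rows=[
    {"tx": -0.15,"ty": 0,"tz": 0,"roll": 0,"gripper": 0},
    {"tx": 0,"ty": 0,"tz": -0.25,"roll": 0,"gripper": 0},
    {"tx": 0,"ty": 0,"tz": -0.1,"roll": 0,"gripper": 0},
    {"tx": 0.15,"ty": 0,"tz": -0.03,"roll": 0,"gripper": 0},
    {"tx": 0.1,"ty": 0,"tz": -0.03,"roll": 0,"gripper": 0},
  ],
)

```text
time_s: 13.3
eef_pos: [0.6442, 0.0119, 0.1069]
tcp_rot: [2.181, 2.146, 0.012]
wrist_force: [0.3, -5.7, -5.5]
gripper_width: 0.265
```

Call:
move_arm(
  rows=[
    {"tx": 0.1,"ty": 0,"tz": 0,"roll": 0,"gripper": 0},
  ],
)

```text
time_s: 13.4
eef_pos: [0.6442, 0.0119, 0.1069]
tcp_rot: [2.18, 2.145, 0.009]
wrist_force: [-0.1, -6.0, -5.0]
gripper_width: 0.269
```

```bash
python3 -c "
from h import *
st((.646,.005,.103))"
```

```text
t 13.4 pos [0.6442 0.0119 0.1069] xang 1.5526 z [ 0.0625 -0.0553 -0.9965] F [-0.1 -6.  -5. ] M [-1.21  0.04 -0.12] w 0.269
xaxis [ 0.018  0.998 -0.054]
tool delta cm [-0.66  0.16  0.44]
```

Call:
move_arm(
  rows=[
    {"tx": -0.15,"ty": 0,"tz": 0,"roll": 0,"gripper": 0},
    {"tx": 0,"ty": 0.05,"tz": -0.2,"roll": -0.003,"gripper": 0},
    {"tx": 0,"ty": 0,"tz": -0.1,"roll": 0,"gripper": 0},
    {"tx": 0.2,"ty": 0,"tz": -0.02,"roll": 0,"gripper": 0},
    {"tx": 0.1,"ty": 0,"tz": -0.02,"roll": 0,"gripper": 0},
  ],
)

```text
time_s: 13.9
eef_pos: [0.6445, 0.0121, 0.1102]
tcp_rot: [2.176, 2.145, 0.004]
wrist_force: [1.3, -5.3, -6.6]
gripper_width: 0.264
```

```bash
python3 -c "
from h import *
st((.646,.005,.103))"
```

```text
t 13.9 pos [0.6445 0.0121 0.1102] xang 1.5547 z [ 0.0621 -0.0591 -0.9963] F [ 1.3 -5.3 -6.6] M [-1.15 -0.01 -0.12] w 0.264
xaxis [ 0.016  0.998 -0.058]
tool delta cm [-0.67  0.11  0.77]
```

Call:
move_arm(
  rows=[
    {"tx": -0.15,"ty": 0,"tz": 0,"roll": 0,"gripper": 0},
    {"tx": 0,"ty": 0,"tz": -0.2,"roll": 0,"gripper": 0},
    {"tx": 0,"ty": 0,"tz": -0.1,"roll": 0,"gripper": 0},
    {"tx": 0.2,"ty": 0,"tz": -0.02,"roll": 0,"gripper": 0},
    {"tx": 0.1,"ty": 0,"tz": -0.02,"roll": 0,"gripper": 0},
  ],
)

```text
time_s: 14.4
eef_pos: [0.6445, 0.0141, 0.1137]
tcp_rot: [2.176, 2.145, 0.005]
wrist_force: [2.1, -3.5, -7.1]
gripper_width: 0.27
```

```bash
python3 -c "
from h import *
st((.646,.005,.103))"
```

```text
t 14.4 pos [0.6445 0.0141 0.1137] xang 1.5546 z [ 0.0625 -0.0587 -0.9963] F [ 2.1 -3.5 -7.1] M [-0.85 -0.14 -0.12] w 0.27
xaxis [ 0.016  0.998 -0.058]
tool delta cm [-0.85  0.09  1.13]
```

It advanced past the former stop (0.0121 → 0.0141). I push on gently.

Call:
move_arm(
  rows=[
    {"tx": 0.15,"ty": 0,"tz": -0.02,"roll": 0,"gripper": 0},
    {"tx": 0.15,"ty": 0,"tz": -0.02,"roll": 0,"gripper": 0},
  ],
)

```text
time_s: 14.6
eef_pos: [0.6446, 0.0166, 0.1141]
tcp_rot: [2.176, 2.144, 0.003]
wrist_force: [1.0, -2.7, -5.9]
gripper_width: 0.271
```

```bash
python3 -c "
from h import *
st((.646,.005,.103))"
```

```text
t 14.6 pos [0.6446 0.0166 0.1141] xang 1.554 z [ 0.0625 -0.0603 -0.9962] F [ 1.  -2.7 -5.9] M [-0.85 -0.05 -0.1 ] w 0.271
xaxis [ 0.017  0.998 -0.059]
tool delta cm [-1.09  0.09  1.18]
```

Call:
move_arm(
  rows=[
    {"tx": 0.2,"ty": 0,"tz": -0.01,"roll": 0,"gripper": 0},
    {"tx": 0.2,"ty": 0,"tz": -0.01,"roll": 0,"gripper": 0},
    {"tx": 0.2,"ty": 0,"tz": -0.01,"roll": 0,"gripper": 0},
  ],
)

```text
time_s: 14.9
eef_pos: [0.6446, 0.0231, 0.114]
tcp_rot: [2.176, 2.144, 0.004]
wrist_force: [1.0, -3.1, -6.8]
gripper_width: 0.264
```

```bash
python3 -c "
from h import *
st((.646,.005,.103))"
```

```text
t 14.9 pos [0.6446 0.0231 0.114 ] xang 1.5539 z [ 0.0625 -0.0601 -0.9962] F [ 1.  -3.1 -6.8] M [-0.82 -0.15 -0.08] w 0.264
xaxis [ 0.017  0.998 -0.059]
tool delta cm [-1.74  0.09  1.21]
```

Call:
move_arm(
  rows=[
    {"tx": 0.2,"ty": 0,"tz": -0.01,"roll": 0,"gripper": 0},
    {"tx": 0.2,"ty": 0,"tz": -0.01,"roll": 0,"gripper": 0},
    {"tx": 0.15,"ty": 0,"tz": -0.01,"roll": 0,"gripper": 0},
  ],
)

```text
time_s: 15.2
eef_pos: [0.6448, 0.0294, 0.1139]
tcp_rot: [2.176, 2.144, 0.004]
wrist_force: [1.4, -3.4, -6.1]
gripper_width: 0.266
```

Call:
move_arm(
  rows=[
    {"tx": 0.15,"ty": 0,"tz": -0.01,"roll": 0,"gripper": 0},
    {"tx": 0.15,"ty": 0,"tz": -0.01,"roll": 0,"gripper": 0},
  ],
)

```text
time_s: 15.4
eef_pos: [0.6448, 0.0329, 0.1138]
tcp_rot: [2.176, 2.145, 0.004]
wrist_force: [1.4, -2.6, -6.8]
gripper_width: 0.267
```

```bash
python3 -c "
from h import *
st((.646,.005,.103))"
```

```text
t 15.4 pos [0.6448 0.0329 0.1138] xang 1.5544 z [ 0.0626 -0.0595 -0.9963] F [ 1.4 -2.6 -6.8] M [-0.74 -0.23 -0.08] w 0.267
xaxis [ 0.016  0.998 -0.059]
tool delta cm [-2.72  0.08  1.25]
```

Smooth. I continue towards home at about y = 0.053.

Call:
move_arm(
  rows=[
    {"tx": 0.2,"ty": 0,"tz": -0.01,"roll": 0,"gripper": 0},
    {"tx": 0.2,"ty": 0,"tz": -0.01,"roll": 0,"gripper": 0},
    {"tx": 0.2,"ty": 0,"tz": -0.01,"roll": 0,"gripper": 0},
  ],
)

```text
time_s: 15.7
eef_pos: [0.6449, 0.0394, 0.1137]
tcp_rot: [2.176, 2.145, 0.005]
wrist_force: [1.7, -3.6, -7.0]
gripper_width: 0.266
```

Call:
move_arm(
  rows=[
    {"tx": 0.2,"ty": 0,"tz": -0.01,"roll": 0,"gripper": 0},
    {"tx": 0.2,"ty": 0,"tz": -0.01,"roll": 0,"gripper": 0},
    {"tx": 0.2,"ty": 0,"tz": -0.01,"roll": 0,"gripper": 0},
  ],
)

```text
time_s: 16.0
eef_pos: [0.6451, 0.0461, 0.1137]
tcp_rot: [2.176, 2.145, 0.005]
wrist_force: [2.0, -3.5, -7.8]
gripper_width: 0.264
```

Call:
move_arm(
  rows=[
    {"tx": 0.15,"ty": 0,"tz": -0.01,"roll": 0,"gripper": 0},
    {"tx": 0.15,"ty": 0,"tz": -0.01,"roll": 0,"gripper": 0},
  ],
)

```text
time_s: 16.2
eef_pos: [0.6451, 0.0495, 0.1137]
tcp_rot: [2.176, 2.145, 0.005]
wrist_force: [1.9, -3.7, -7.1]
gripper_width: 0.267
```

```bash
python3 -c "
from h import *
st((.646,.005,.103))"
```

```text
t 16.2 pos [0.6451 0.0495 0.1137] xang 1.5546 z [ 0.0628 -0.0588 -0.9963] F [ 1.9 -3.7 -7.1] M [-0.67 -0.19 -0.07] w 0.267
xaxis [ 0.016  0.998 -0.058]
tool delta cm [-4.38  0.07  1.33]
```

Call:
move_arm(
  rows=[
    {"tx": 0.15,"ty": 0,"tz": -0.01,"roll": 0,"gripper": 0},
    {"tx": 0.15,"ty": 0,"tz": -0.01,"roll": 0,"gripper": 0},
  ],
)

```text
time_s: 16.4
eef_pos: [0.6452, 0.0528, 0.1137]
tcp_rot: [2.176, 2.145, 0.005]
wrist_force: [1.9, -5.6, -6.8]
gripper_width: 0.268
```

Call:
move_arm(
  rows=[
    {"tx": 0.15,"ty": 0,"tz": -0.01,"roll": 0,"gripper": 0},
  ],
)

```text
time_s: 16.5
eef_pos: [0.6452, 0.0528, 0.1138]
tcp_rot: [2.175, 2.142, 0.001]
wrist_force: [1.3, -9.4, -6.3]
gripper_width: 0.271
```

Call:
move_arm(
  rows=[
    {"tx": 0.15,"ty": 0,"tz": -0.01,"roll": 0,"gripper": 0},
  ],
)

```text
time_s: 16.6
eef_pos: [0.6452, 0.0527, 0.1139]
tcp_rot: [2.175, 2.139, -0.003]
wrist_force: [0.9, -7.7, -6.4]
gripper_width: 0.263
```

```bash
python3 -c "
from h import *
st((.646,.005,.103))"
```

```text
t 16.6 pos [0.6452 0.0527 0.1139] xang 1.5521 z [ 0.0624 -0.0667 -0.9958] F [ 0.9 -7.7 -6.4] M [-1.43 -0.16 -0.2 ] w 0.263
xaxis [ 0.019  0.998 -0.066]
tool delta cm [-4.68  0.08  1.41]
```

It stopped at y = 0.0528, just where home was predicted. I ease off, lower the load onto the eye, and open.

Call:
move_arm(
  rows=[
    {"tx": 0.03,"ty": 0,"tz": 0.12,"roll": 0,"gripper": 0},
    {"tx": 0,"ty": 0,"tz": 0.1,"roll": 0,"gripper": 0},
  ],
)

```text
time_s: 16.8
eef_pos: [0.6454, 0.0526, 0.1134]
tcp_rot: [2.175, 2.138, -0.003]
wrist_force: [-1.9, -2.8, -0.7]
gripper_width: 0.271
```

```bash
python3 -c "
from h import *
st((.646,.053,.112))"
```

```text
t 16.8 pos [0.6454 0.0526 0.1134] xang 1.5516 z [ 0.0628 -0.0671 -0.9958] F [-1.9 -2.8 -0.7] M [-0.45  0.28 -0.05] w 0.271
xaxis [ 0.019  0.998 -0.066]
tool delta cm [0.05 0.05 0.14]
```

Load is resting on the eye. I open the gripper.

Call:
move_arm(
  rows=[
    {"tx": 0,"ty": 0,"tz": 0,"roll": 0,"gripper": 0.3},
    {"tx": 0,"ty": 0,"tz": 0,"roll": 0,"gripper": 0.4},
    {"tx": 0,"ty": 0,"tz": 0,"roll": 0,"gripper": 0.5},
  ],
)

```text
time_s: 17.1
eef_pos: [0.6473, 0.0556, 0.1163]
tcp_rot: [2.173, 2.141, 0.009]
wrist_force: [-0.9, -0.6, -0.3]
gripper_width: 0.498
```

Run:
```python
from h import *
st((.646,.053,.112))
t=snap('scene')
cv2.imwrite('pics/c8.png',cv2.resize(t['color'][185:260,320:400,::-1],(640,600),interpolation=cv2.INTER_CUBIC))
```

```text
t 17.1 pos [0.6473 0.0556 0.1163] xang 1.5536 z [ 0.0679 -0.0605 -0.9959] F [-0.9 -0.6 -0.3] M [ 0.06  0.06 -0.02] w 0.498
xaxis [ 0.017  0.998 -0.059]
tool delta cm [-0.24 -0.15  0.43]
```

View pics/c8.png

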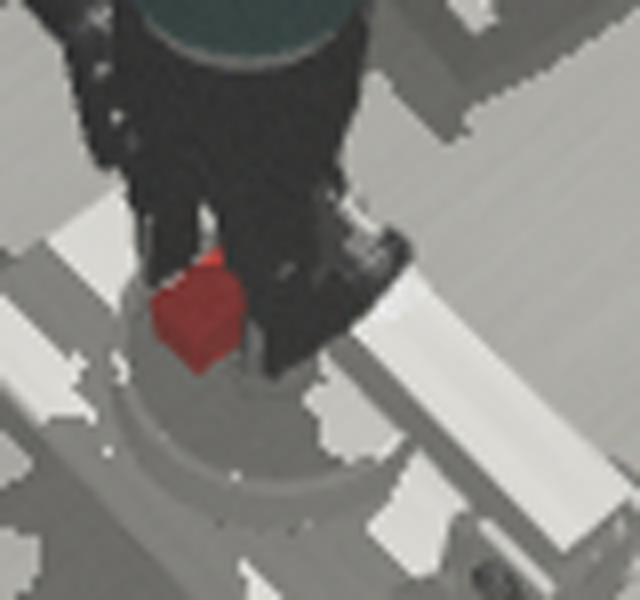

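The handle (red, crop (200,310)) is free between open fingers. I retract straight up, slightly backwards.

Call:
move_arm(
  rows=[
    {"tx": -0.3,"ty": 0.1,"tz": -1.0,"roll": 0,"gripper": 0.55},
    {"tx": -0.3,"ty": 0.15,"tz": -2.0,"roll": 0,"gripper": 0.55},
    {"tx": -0.3,"ty": 0.15,"tz": -3.0,"roll": 0,"gripper": 0.55},
    {"tx": -0.5,"ty": 0.2,"tz": -3.0,"roll": 0,"gripper": 0.55},
    {"tx": -2,"ty": 0,"tz": -4,"roll": 0,"gripper": 0.55},
  ],
)

```text
time_s: 17.65
eef_pos: [0.6401, 0.0315, 0.2478]
tcp_rot: [2.176, 2.153, -0.0]
wrist_force: [0.0, -0.7, -0.8]
gripper_width: 0.551
```

Call:
move_arm(
  rows=[
    {"tx": -4,"ty": -2,"tz": 0,"roll": 0,"gripper": 0.55},
    {"tx": -4,"ty": -2,"tz": 0,"roll": 0,"gripper": 0.55},
    {"tx": -4,"ty": -2,"tz": 0,"roll": 0,"gripper": 0.55},
    {"tx": -4,"ty": -2,"tz": 0,"roll": 0,"gripper": 0.55},
    {"tx": 0,"ty": 0,"tz": 0,"roll": 0,"gripper": 0.55},
  ],
)

```text
time_s: 18.15
eef_pos: [0.5643, -0.134, 0.2683]
tcp_rot: [2.158, 2.14, 0.026]
wrist_force: [1.2, 1.1, -0.7]
gripper_width: 0.55
```

Run:
```python
from h import *
st()
t=snap('scene');s=snap('top')
a=cv2.resize(t['color'][185:260,320:400,::-1],(512,480),interpolation=cv2.INTER_CUBIC)
b=cv2.resize(s['color'][120:200,290:338,::-1],(288,480),interpolation=cv2.INTER_CUBIC)
cv2.imwrite('pics/c9.png',np.hstack([a,b]))
f=lambda S,p,o,k:np.round((np.array(proj(S,p))-o+.5)*k,0)
for p in((.6466,.071,.121),(.6464,.054,.121),(.646,.037,.121),(.646,.037,.133)): print(p,f(t,p,[320,185],6.4),f(s,p,[290,120],6)+[512,0])
```

```text
t 18.15 pos [ 0.5643 -0.134   0.2683] xang 1.5598 z [ 0.0843 -0.061  -0.9946] F [ 1.2  1.1 -0.7] M [0.07 0.08 0.  ] w 0.55
xaxis [ 0.011  0.998 -0.06 ]
(0.6466, 0.071, 0.121) [199. 227.] [681. 246.]
(0.6464, 0.054, 0.121) [169. 251.] [715. 246.]
(0.646, 0.037, 0.121) [138. 274.] [748. 247.]
(0.646, 0.037, 0.133) [139. 260.] [749. 242.]
```

View pics/c9.png

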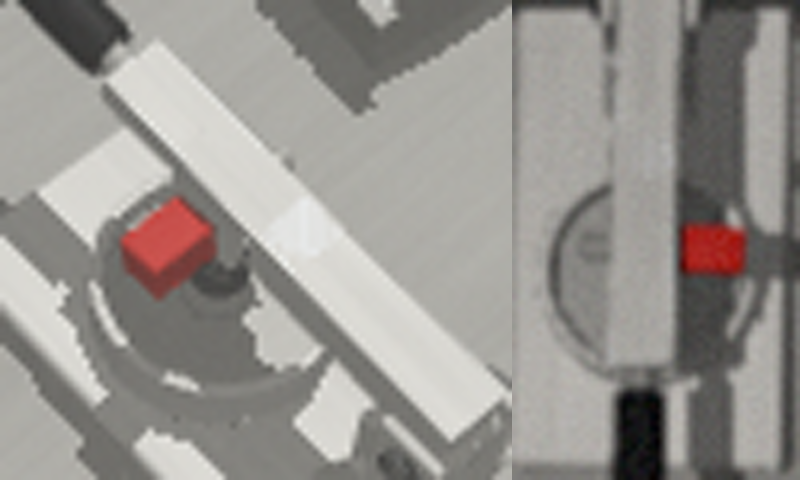

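Both views show the red handle flush against the ear: its top-view face is at u≈683 against the lever edge at 680. The pin's shank shows faintly on the far side at about (595,245), and the gripper is clear.

```bash
python3 -c "
from h import *
st(); print(ctrl.hand_in())"
```

```text
t 18.25 pos [ 0.566  -0.131   0.2681] xang 1.5631 z [ 0.0855 -0.0588 -0.9946] F [-0.1 -0.2 -0.3] M [ 0.06  0.07 -0.02] w 0.549
xaxis [ 0.008  0.998 -0.058]
the job is handed in; nothing more can be done
None
```

I lowered the lever to its stop and slid the smallest red pin through both ears and the eye until the handle was home. I then let go, moved the arm clear and handed in at about 18 s. The hand-in gave no verdict.

- **Lever:** it came down to its stop with the tool tip at 0.142 m, which matches the height given for the neck. It now rests on the pin at roughly 0.07 rad by my estimate from the pin height; the limit is 0.12.
- **Finding the eye:** I felt for the hole in four steps upwards and found it about 9–10 mm above the ear holes. The most force I read while feeling was about 6 N along the pin.
- **Handle home:** the pin stopped hard at y = 0.0528 m, against 0.053 predicted. The wrist force along the pin peaked at about 9 N there.
- **Last pictures:** the top view shows the handle face flush with the ear and the shank faintly visible on the far side. At this image scale that check is only good to about 1–2 mm, against the 2.5 mm allowed.
- **Disagreements:** the two cameras differed by 2–5 mm in x, so I used the mean and then felt for the hole. The tool slowly tilted by about 0.1 rad during the run; this did not hinder the fit.

The arm touched nothing but the lever and the pin on purpose. I did not measure afterwards whether the other things on the table had stayed put.

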